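Restock the tea-tin shelf, old stock first

ROBOT

A 6-joint arm with a two-finger parallel gripper is mounted at the origin on the work surface. World frame = base frame: x ahead of the robot, y to its left, z up, the work surface at z = 0. Lengths are in mm, angles in degrees, forces in N, time in s.
With the tool pointing down it reaches from about 350 to 850 mm from the base axis. Payload 8.1 kg.
Tool frame: the origin (TCP) lies on the centre line of the jaws, within the pads' length; the fingertips stand 11 mm ahead of it and the grasp point (between the pads) lies 8 mm behind it; z points along the fingers, y is the direction in which the jaws open and shut (so a half turn about z gives the same grasp; the last joint's range is limited). The gripper opens to 85 mm and grips with 20 to 120 N. Pads are 22 mm wide; open, the fingers measure 114 mm over their backs; the gripper's body (76 mm by 85 mm) begins 54 mm behind the grasp point. The pads swing forward as they close: fully open they stand 13 mm farther back than shut.
Start: joints at [70.737, 7.471, 85.268, -0, 87.261, -4.893], TCP at [148.885, 581.239, 242.292] pointing down, gripper open.
Joint ranges: [-169.43, 169.43], [-51.17, 129.36], [1.28, 143.12], [-76.62, 256.62], [0, 156.53], [-152.29, 152.29]. Speed limits (degrees/s): [136.94, 136.94, 159.86, 180, 180, 180].

INTERFACE

Orientations are given as [roll, pitch, yaw] about the fixed x, y, z axes, in that order (R = Rz(yaw) Ry(pitch) Rx(roll)).
In Python, from bench import telemetry, viewer, r gives the robot as it stands.
- The arm moves only by the shell command python3 -m inch 'ROWS' [FORCE]. ROWS is JSON, a list of rows, each a list of 3 entries, a list of its own where there are three numbers: the shift along the tool's x, y, z in cm, then the turn, a rotation vector about the tool's x, y, z in rad, then the opening, from 0 (shut) to 1 (fully open). A call has 1 to 20 rows; each row is the pose to reach, as a shift and turn from the pose commanded when the call began, along the tool's axes at that moment; what a row does not reach only later rows make up. A row lasts 1/10 s, in which the tool goes at most 50 mm and 8.59 degrees, less where a joint would pass 70% of its speed; a pose out of reach is approached as far as the arm can. A call with a gripper value outside its range is refused whole. The fingers move at their own pace and stop on an object; FORCE is the grip in N (left out, the last holds). Time passes only in rows, so rows that repeat a pose let the fingers close. It gives the time, the measured TCP pose, the force and the opening at its end, in the units of the state.
- telemetry.sense(): the state, without advancing time (a new reading comes with each control period).
- viewer.snapshot(name): name is "scene" or "side" or "wrist"; returns the picture (384x512x3 uint8, red, green, blue); there is no depth.
- viewer.camera_model(name): a dict with "fx", "fy", "cx", "cy" (pixels), "cam_to_world" (4x4, takes a point from camera to world coordinates); the wrist camera has in their place "mount" (4x4, takes a point from camera to tool coordinates, whose origin is the TCP and whose axes are the flange's). Camera axes: x right, y down, z forward; pixel columns grow to the right and rows downward; lengths in mm; the calibration is good to about 2 mm. A picture is of the moment at which its call begins: read the wrist's pose just before it. camera_model takes no time and is no camera call.
- r.hand_in(): hands the job in, once; it reports no verdict.
The state is a dict: "time": time; "joint_pos": joint angles; "qd": joint speeds; "joint_efforts": joint torques, N m; "tool_pos": TCP position; "tcp_rot": TCP orientation; "ft_force": force on the tool from outside, world axes, zero at the start; "wrist_torque": the same for the moment, N m; "finger_gap": finger opening in mm.
Only numpy, scipy, OpenCV 4.12 (cv2) and the standard library are available. Lean on these libraries where they do the work, as an engineer would, in place of code of your own. Each camera call takes 0.05 s, during which the arm holds its last target.

TASK

On the low desk shelf that holds the round tea tins, first bring the two old tins forward in their present order, the first up to the lip at the robot's end and the second close behind it. Then take the new round tin that stands on the desk and set it down gently in the same lane, close behind the old ones, so that all three stand upright in a row with no gap of more than about a centimetre. Do not drop or knock over any tin, and leave the cartons and everything else on the desk where they are.

Things in the scene. Friction and masses are not known exactly. Their poses are not given: they have to be found in the camera images.
- tin_shelf: Low fixed wooden shelf, 260 mm long (x), 92 wide (y); stock stands on its floor, 30 mm above the desk. Side rails 8 mm thick rise 20 mm above the floor (lane 76 mm wide); a lip as high closes the front (-x, robot's) end, inner face at x = -0.120 m; back end open. Origin: centre of underside, at desk height. Holds the two old round tins.
- tin_front_mid (a point): plain round metal tea tin, 60 mm diameter, 80 mm tall, about 0.2 kg, paper band round the middle; the point is its centre, 40 mm above its underside; z is its upright axis. Old stock: the one nearer the front lip of the tin shelf at the start, 45 to 65 mm short of the lip; it slides on the shelf when pushed.
- tin_rear_mid (a point): plain round metal tea tin, 60 mm diameter, 80 mm tall, about 0.2 kg, paper band round the middle; the point is its centre, 40 mm above its underside; z is its upright axis. Old stock: the one behind it in the same lane, with a gap of about 10 to 55 mm between the two and free floor behind it.
- tin_new_mid (a point): plain round metal tea tin, 60 mm diameter, 80 mm tall, about 0.2 kg, paper band round the middle; the point is its centre, 40 mm above its underside; z is its upright axis. New stock: stands alone on the desk to the robot's right, centre 40 mm above the desk.
- carton_shelf: Shelf of the same shape and size as the tin shelf, beside it (on either side), origin likewise; holds two cartons; leave it.
- carton_front_mid (a point): plain rectangular cardboard carton, 85 x 60 x 105 mm tall; the point is its centre, 52 mm above its underside. In the carton shelf, front; leave it.
- carton_rear_mid (a point): plain rectangular cardboard carton, 85 x 60 x 105 mm tall; the point is its centre, 52 mm above its underside. In the carton shelf, behind; leave it.
- carton_spare_mid (a point): plain rectangular cardboard carton, 85 x 60 x 105 mm tall; the point is its centre, 52 mm above its underside. On the desk to the robot's right, beside the new tin (either of the two may be the farther right); leave it.
- flask: black vacuum flask, 68 mm diameter, 235 mm tall; origin at the centre of its underside; leave it.
- teapot: round glass teapot with steel lid, body 110 mm across, about 170 mm over spout and handle, 118 mm tall; origin at the centre of its underside; leave it.
- mug: white mug, 76 mm diameter, 90 mm tall; origin at the centre of its underside; leave it.
- mouse: black computer mouse, 100 x 60 x 22 mm; origin at the centre of its underside; leave it.
Not all that is in view belongs to the job. Leave any pink look-alike of the part that bears tin_new_mid alone.

How it is judged (in metres and radians):
On the way, in this order (a step that is already met when the one before it is completed fails the run):
1. the two old tins stand at the front of their lane, the first at the lip and the second close behind it (y of tin_front_mid in the frame of tin_shelf between -0.03 and 0.03 m and z of tin_front_mid in the frame of tin_shelf between 0.06 and 0.08 m and angle between each of tin_front_mid, tin_rear_mid's own z axis and vertical below 0.1 rad and y of tin_rear_mid in the frame of tin_shelf between -0.03 and 0.03 m and z of tin_rear_mid in the frame of tin_shelf between 0.06 and 0.08 m and x of tin_front_mid in the frame of tin_shelf below -0.075 m and horizontal distance between tin_front_mid and tin_rear_mid below 0.075 m and x of tin_rear_mid in the frame of tin_shelf above -0.06 m), for 0.2 s.
2. the new tin stands in the lane close behind the old ones (all of step 1 and y of tin_new_mid in the frame of tin_shelf between -0.03 and 0.03 m and z of tin_new_mid in the frame of tin_shelf between 0.06 and 0.08 m and angle between tin_new_mid's own z axis and vertical below 0.1 rad and horizontal distance between tin_new_mid and tin_rear_mid below 0.075 m and x of tin_new_mid in the frame of tin_shelf above 0 m), for 0.2 s.
At the end, for the whole second after the job is handed in: In the tin lane, all upright (within 0.1 rad), standing on the shelf floor and at rest: the first old tin within 15 mm of the front lip, the second old tin within 15 mm behind it, the new tin within 15 mm behind that; the cartons and the other things on the desk within 30 mm of where they were (all of step 2 and linear speed of each of tin_front, tin_rear, tin_new below 0.02 m/s and distance of each of carton_front_mid, carton_rear_mid, carton_spare_mid, flask, teapot, mug, mouse from where it was at the start of the episode below 0.03 m); the robot touches nothing.
It fails at once if a tin is tipped over (angle between any of tin_front_mid, tin_rear_mid, tin_new_mid's own z axis and vertical above 0.6 rad).
It fails at once if a tin is dropped or flung (moves faster than 0.5 m/s while not touched by the fingers) ((contact force between tin_front and the fingers below 0.1 N and linear speed of tin_front above 0.5 m/s) or (contact force between tin_rear and the fingers below 0.1 N and linear speed of tin_rear above 0.5 m/s) or (contact force between tin_new and the fingers below 0.1 N and linear speed of tin_new above 0.5 m/s)).
It fails at once if a carton or another thing on the desk is moved more than 30 mm (distance of any of carton_front_mid, carton_rear_mid, carton_spare_mid, flask, teapot, mug, mouse from where it was at the start of the episode above 0.03 m).
It also fails if it takes over 56 s, if anything falls off the work surface, if the arm or the gripper's body presses on something with over 40 N, if the wrist force passes 120 N, or if a joint passes its speed limit or range.

## Working session

There is one attempt and no reset: what is moved stays moved. The work goes in short steps, Python scripts to look and compute and a shell command to move; the robot and the scene stay as the last step left them, time stands still between calls to the robot, and variables do not carry over. Pictures are saved under pics/ and viewed, and the job is handed in when it is done.

```bash
ls; mkdir -p pics
python3 - <<'E'
from bench import telemetry, viewer, r
import cv2
print(telemetry.sense())
for n in ["scene","side","wrist"]:
    im=viewer.snapshot(n); cv2.imwrite(f"pics/{n}0.png",im[:,:,::-1])
    print(n,viewer.camera_model(n))
E
```

```text
pics
{'time': 0.0, 'joint_pos': array([ 7.07352159e+01,  7.51371146e+00,  8.53301283e+01,  2.40628577e-04,
        8.72606719e+01, -4.89412221e+00]), 'qd': array([ 0.01217045, -0.0075021 ,  0.03653978,  0.06984579, -0.14026542,
       -0.06789604]), 'joint_efforts': array([-1.84949422e-03, -5.69385910e+01, -5.00548232e+01, -4.96302473e-04,
        1.50071742e-02,  1.51762421e-06]), 'tool_pos': array([148.72927519, 580.72937001, 241.2508269 ]), 'tcp_rot': array([-1.79895890e+02, -9.15583949e-03,  1.65629318e+02]), 'ft_force': array([0.34968976, 0.01080104, 0.21759244]), 'wrist_torque': array([0.01094946, 0.00027227, 0.02249441]), 'finger_gap': 85.3387831075653}
scene {'fx': 392.17985091522337, 'fy': 392.17985091522337, 'cx': 256.19351750298944, 'cy': 191.9181345033663, 'cam_to_world': array([[-6.16125738e-01,  4.61133550e-01, -6.38549078e-01,
         1.27660426e+03],
       [ 7.87321437e-01,  3.37229481e-01, -5.16140709e-01,
         5.98890200e+02],
       [-2.26722230e-02, -8.20750953e-01, -5.70836092e-01,
         7.53890299e+02],
       [ 0.00000000e+00,  0.00000000e+00,  0.00000
[... 264 characters left out ...]
75e-01, -7.32426442e-01,  6.64353783e-01,
        -8.48966638e+02],
       [ 3.05358423e-03, -6.72185729e-01, -7.40376270e-01,
         1.04144401e+03],
       [ 0.00000000e+00,  0.00000000e+00,  0.00000000e+00,
         1.00000000e+00]])}
wrist {'fx': 329.82146130379044, 'fy': 329.82146130379044, 'cx': 259.2562872415764, 'cy': 196.14849093860278, 'mount': array([[ 2.35759465e-04, -9.61768612e-01, -2.73863253e-01,
         6.91907360e+01],
       [ 9.99999966e-01,  1.97167580e-04,  1.68441246e-04,
         6.17670739e-01],
       [-1.08004549e-04, -2.73863283e-01,  9.61768626e-01,
        -1.31223731e+02],
       [ 0.00000000e+00,  0.00000000e+00,  0.00000000e+00,
         1.00000000e+00]])}
```

View pics/scene0.png

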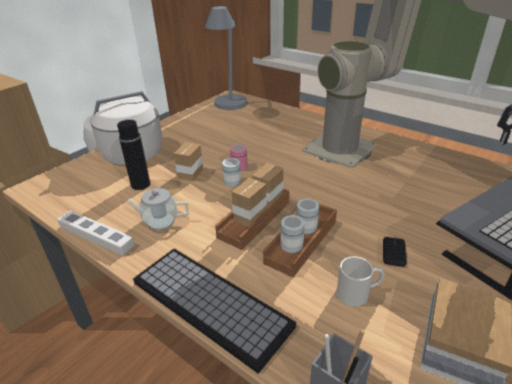

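View pics/side0.png

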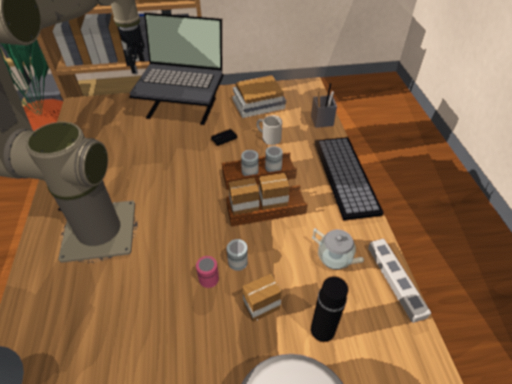

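View pics/wrist0.png

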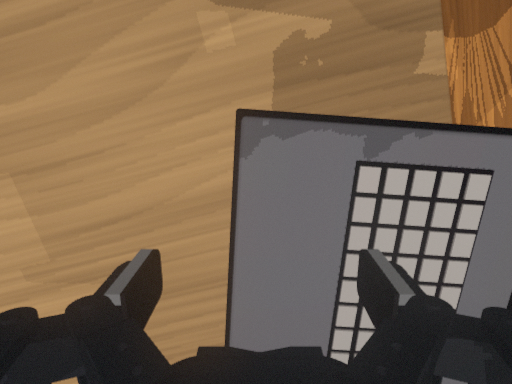

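The scene view shows two old tins at about (292,233) and (308,214) in the left shelf. The cartons at (249,200) and (268,184) are in the right shelf. There are two candidates for the new tin: a grey one at scene (231,172)/side (237,253), and a pink one at scene (239,157)/side (207,270). The grey one fits; the pink one is the look-alike. I'll confirm this in a crop.

Run:
```python
import cv2,numpy as np
a=cv2.imread("pics/side0.png")[130:330,190:320]; b=cv2.imread("pics/scene0.png")[130:280,160:350]
a=cv2.resize(a,None,fx=3,fy=3,interpolation=cv2.INTER_CUBIC)
b=cv2.resize(b,None,fx=4,fy=4,interpolation=cv2.INTER_CUBIC)
cv2.imwrite("pics/ca.png",a);cv2.imwrite("pics/cb.png",b)
```

```text
(no output)
```

View pics/ca.png

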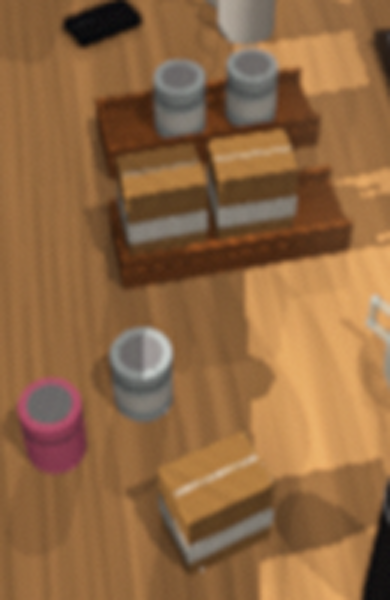

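View pics/cb.png

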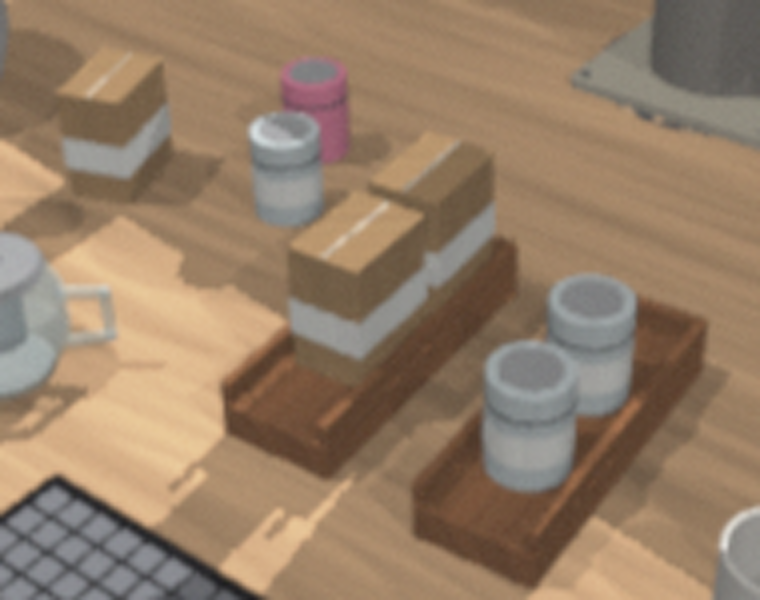

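```bash
cat > h.py <<'E'
import numpy as np
from bench import telemetry, viewer, r
def cast(n,u,v,z):
    m=viewer.camera_model(n);T=m["cam_to_world"]
    d=T[:3,:3]@np.array([(u-m["cx"])/m["fx"],(v-m["cy"])/m["fy"],1]);o=T[:3,3]
    return (o+d*(z-o[2])/d[2]).round(1)
E
python3 - <<'E'
from h import *
S=lambda x,y,z:cast("side",190+x/3,130+y/3,z)
C=lambda x,y,z:cast("scene",160+x/4,130+y/4,z)
print("front",S(180,75,110),C(592,298,110))
print("rear",S(252,70,110),C(531,368,110))
print("new",S(142,352,80),C(285,130,80))
print("pink",S(51,405,80),C(316,72,80))
print("tinshelf scene: frontleft,backleft,backright,", C(706,325,50),C(533,550,50),C(414,492,50))
print("side: frontleft, backleft,backright", S(97,102,50),S(298,72,50),S(318,120,50))
print("cartonshelf scene: backleft, backright,frontleft", C(318,440,50),C(226,390,50),C(515,243,50))
print("side: frontright, backright,", S(121,250,50),S(350,220,50),S(330,170,50))
print("cartontops scene",[C(*p,135) for p in [(432,135),(493,155),(372,183),(358,195),(425,212),(354,268),(290,248)]])
print("cartontops side",[S(*p,135) for p in [(118,155),(198,150),(206,180),(123,192),(210,137),(287,132),(297,165),(213,172)]])
print("spare side",[S(*p,105) for p in [(160,470),(240,436),(274,486),(190,525)]])
E
```

```text
front [523.8 167.4 110. ] [520.1 168.3 110. ]
rear [608.1 163.8 110. ] [607.7 176.8 110. ]
new [ 437.4 -189.6   80. ] [ 435.3 -186.    80. ]
pink [ 346.1 -236.5   80. ] [ 341.5 -230.8   80. ]
tinshelf scene: frontleft,backleft,backright, [428.7 212.3  50. ] [691.4 236.2  50. ] [694.4 146.9  50. ]
side: frontleft, backleft,backright [426.1 199.7  50. ] [677.5 217.1  50. ] [684.  130.3  50. ]
cartonshelf scene: backleft, backright,frontleft [693.1  65.3  50. ] [691.7 -19.9  50. ] [423.6  41.2  50. ]
side: frontright, backright, [431.3 -34.5  50. ] [685.5 -29.   50. ] [680.3  48.2  50. ]
cartontops scene [array([443.2, -24.9, 135. ]), array([439.9,  29.8, 135. ]), array([524.3, -19.6, 135. ]), array([543. , -17.7, 135. ]), array([532.2,  35. , 135. ]), array([615.7,  37.3, 135. ]), array([623.4, -13.5, 135. ])]
cartontops side [array([438.4,  25.5, 135. ]), array([523.4,  20.4, 135. ]), array([525.3, -23.8, 135. ]), array([438.3, -27.9, 135. ]), array([539. ,  37.8, 135. ]), array([622.4,  33.1, 135. ]), array([623.2, -16.5, 135. ]), array([534.3, -13.6, 135. ])]
spare side [array([ 437.9, -332.7,  105. ]), array([ 513. , -309.6,  105. ]), array([ 534. , -362.6,  105. ]), array([ 456.6, -387.9,  105. ])]
```

```bash
cat >> h.py <<'E'
from scipy.spatial.transform import Rotation as Ro
def to(x,y,z,yaw=None,cmd=None):
    s=telemetry.sense();p=s["tool_pos"];R=Ro.from_euler("xyz",s["tcp_rot"],degrees=True)
    print("t",round(s["time"],2),"at",p.round(1),s["tcp_rot"].round(2),"gap",round(s["finger_gap"],1))
    print("shift cm",(R.inv().apply(np.array([x,y,z])-p)/10).round(2))
    if yaw is not None: print("turn",(R.inv()*Ro.from_euler("xyz",[180,0,yaw],degrees=True)).as_rotvec().round(4))
E
python3 -c "
from h import *
to(149,581,330);to(580,172,300,183.5)"
```

```text
t 0.15 at [148.8 580.9 241.5] [-1.7992e+02 -1.0000e-02  1.6563e+02] gap 85.6
shift cm [-0.02  0.01 -8.85]
t 0.15 at [148.8 580.9 241.5] [-1.7992e+02 -1.0000e-02  1.6563e+02] gap 85.6
shift cm [-51.92 -28.91  -5.82]
turn [-1.400e-03 -3.000e-04 -3.119e-01]
```

```bash
python3 -m inch '[[[-1,-1,-4],[0,0,0],0.9],[[-4,-3,-8],[0,0,-0.05],0.6],[[-8,-5,-9],[0,0,-0.1],0.4],[[-12,-7,-9],[0,0,-0.15],0.4],[[-16,-9,-9],[0,0,-0.2],0.4],[[-20,-11,-9],[0,0,-0.25],0.4],[[-24,-13.4,-9],[0,0,-0.312],0.4],[[-28,-15.6,-8.5],[0,0,-0.312],0.4],[[-32,-17.8,-8],[0,0,-0.312],0.4],[[-36,-20,-7.5],[0,0,-0.312],0.4],[[-40,-22.3,-7],[0,0,-0.312],0.4],[[-44,-24.5,-6.5],[0,0,-0.312],0.4],[[-48,-26.7,-6],[0,0,-0.312],0.4],[[-51.9,-28.9,-5.8],[0,0,-0.312],0.4],[[-51.9,-28.9,-5.8],[0,0,-0.312],0.4],[[-51.9,-28.9,-5.8],[0,0,-0.312],0.4],[[-51.9,-28.9,-5.8],[0,0,-0.312],0.4]]'
cat >> h.py <<'E'
def wcast(s,u,v,z):
    m=viewer.camera_model("wrist");T=np.eye(4);T[:3,:3]=Ro.from_euler("xyz",s["tcp_rot"],degrees=True).as_matrix();T[:3,3]=s["tool_pos"]
    T=T@m["mount"]
    d=T[:3,:3]@np.array([(u-m["cx"])/m["fx"],(v-m["cy"])/m["fy"],1]);o=T[:3,3]
    return (o+d*(z-o[2])/d[2]).round(1)
def look(name):
    import cv2,pickle
    s=telemetry.sense(); im=viewer.snapshot("wrist"); cv2.imwrite(f"pics/{name}.png",im[:,:,::-1]); pickle.dump(s,open(f"pics/{name}.pkl","wb")); return s
E
python3 -c "
from h import *
s=look('w1');print(s['tool_pos'],s['tcp_rot'],s['finger_gap'],s['qd'])"
```

```text
time: 1.85
tool_pos: [579.4, 173.0, 300.2]
tcp_rot: [180.0, -0.0, -176.5]
ft_force: [0.4, -0.4, -0.5]
finger_gap: 33.7
[579.44986515 173.01817767 300.16181195] [ 1.79982941e+02 -3.11972340e-02 -1.76471042e+02] 33.68354595934053 [ 0.97563626 -0.76367671  0.07602508 -0.09282679  0.09501006 -0.01816808]
```

View pics/w1.png

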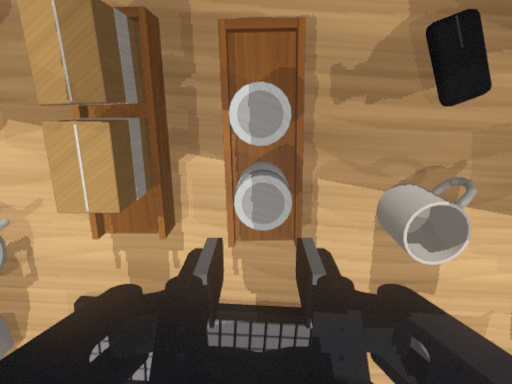

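The wrist view has the robot's end at the top. It shows the lip at row ~20, the front tin top at (260,113), the rear tin top at (263,203), and the shelf corners at (220,20), (305,18), (301,243) and (230,246).

Run:
```python
from h import *
import pickle,cv2
s=pickle.load(open("pics/w1.pkl","rb"))
print("front",wcast(s,260.5,113,110),"rear",wcast(s,263,202.5,110), "edges",wcast(s,229,113,110),wcast(s,291,113,110))
c=[wcast(s,*p,50) for p in [(219.5,20.5),(305.5,18),(301,243),(230,246)]]
print(c,np.mean(c,0))
for a,b in [(1,2),(0,3)]:
    d=c[b]-c[a];print(np.degrees(np.arctan2(d[1],d[0])),np.hypot(*d[:2]))
```

```text
front [520.1 171.1 110. ] rear [608.3 179.2 110. ] edges [522.  141.4 110. ] [518.4 199.9 110. ]
[array([431. , 122.9,  50. ]), array([423.1, 212.2,  50. ]), array([676.5, 232. ,  50. ]), array([686. , 143.4,  50. ])] [554.15  177.625  50.   ]
4.467861361862539 254.172382449392
4.59624660926705 255.82269250400753
```

```bash
python3 -c "
from h import *
to(664,186.5,300,184.5);to(664,186.5,66)"
```

```text
t 1.9 at [579.3 173.4 300.4] [ 179.98   -0.   -176.43] gap 34.2
shift cm [-8.53  0.78  0.04]
turn [ 0.0003 -0.0001 -0.0162]
t 1.9 at [579.3 173.4 300.4] [ 179.98   -0.   -176.43] gap 34.2
shift cm [-8.53  0.78 23.44]
```

```bash
python3 -m inch '[[[-4,0.4,0],[0,0,-0.017],0.4],[[-8.5,0.8,0],[0,0,-0.017],0.4],[[-8.5,0.8,0],[0,0,-0.017],0.4],[[-8.5,0.8,0],[0,0,-0.017],0.4],[[-8.5,0.8,4],[0,0,-0.017],0.4],[[-8.5,0.8,8],[0,0,-0.017],0.4],[[-8.5,0.8,12],[0,0,-0.017],0.4],[[-8.5,0.8,16],[0,0,-0.017],0.4],[[-8.5,0.8,19],[0,0,-0.017],0.4],[[-8.5,0.8,21.5],[0,0,-0.017],0.4],[[-8.5,0.8,23],[0,0,-0.017],0.4],[[-8.5,0.8,23.4],[0,0,-0.017],0.4],[[-8.5,0.8,23.4],[0,0,-0.017],0.4],[[-8.5,0.8,23.4],[0,0,-0.017],0.4]]'
python3 -c "
from h import *
import cv2
for n in ['side','scene']: cv2.imwrite(f'pics/{n}1.png',cv2.resize(viewer.snapshot(n)[100:300,190:390,::-1],None,fx=2.5,fy=2.5))
look('w2');to(563,178.5,66)"
```

```text
time: 3.3
tool_pos: [665.5, 186.1, 68.8]
tcp_rot: [180.0, 0.2, -175.5]
ft_force: [0.4, -0.1, 0.1]
finger_gap: 34.3
t 3.45 at [665.4 185.9  68.2] [ 1.7998e+02  1.5000e-01 -1.7552e+02] gap 33.8
shift cm [10.26  0.06  0.19]
```

View pics/scene1.png

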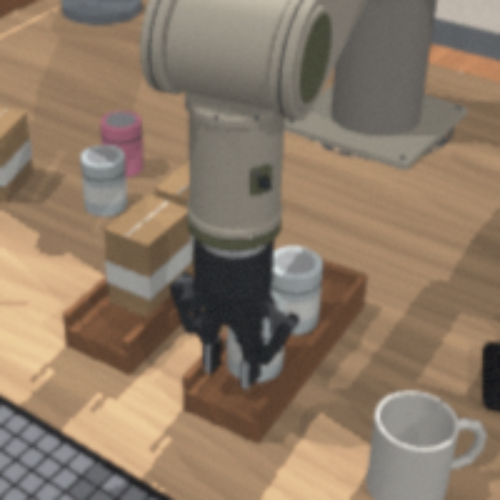

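View pics/w2.png

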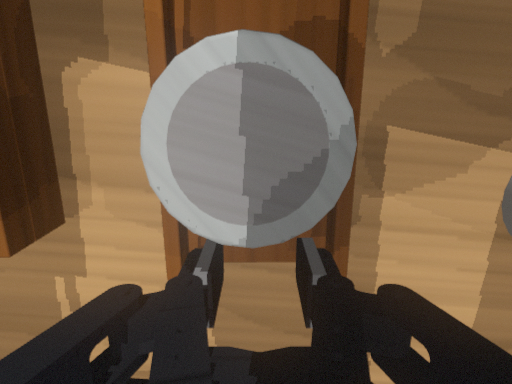

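The fingers stand behind the rear tin (centre ~(248,140)), in the lane, with the tin about 3 mm off centre. Now I'll push.

```bash
python3 -m inch '[[[0.5,-0.1,0.1],[0,0,0],0.4],[[0.9,-0.1,0.2],[0,0,0],0.4],[[1.3,-0.2,0.2],[0,0,0],0.4],[[1.7,-0.2,0.2],[0,0,0],0.4],[[2.1,-0.2,0.2],[0,0,0],0.4],[[2.5,-0.2,0.2],[0,0,0],0.4],[[2.9,-0.2,0.2],[0,0,0],0.4],[[3.3,-0.2,0.2],[0,0,0],0.4],[[3.7,-0.2,0.2],[0,0,0],0.4],[[4.1,-0.2,0.2],[0,0,0],0.4],[[4.5,-0.2,0.2],[0,0,0],0.4],[[4.9,-0.2,0.2],[0,0,0],0.4],[[5.3,-0.2,0.2],[0,0,0],0.4],[[5.7,-0.2,0.2],[0,0,0],0.4],[[6.1,-0.2,0.2],[0,0,0],0.4],[[6.5,-0.2,0.2],[0,0,0],0.4],[[6.9,-0.2,0.2],[0,0,0],0.4]]'
python3 -c "
from h import *
look('w3');to(563,178.5,66)"
```

```text
time: 5.15
tool_pos: [595.4, 178.3, 64.4]
tcp_rot: [180.0, 0.0, -175.5]
ft_force: [3.4, 0.1, 1.4]
finger_gap: 34.1
t 5.2 at [594.8 178.3  64.2] [-1.8000e+02 -3.0000e-02 -1.7551e+02] gap 34.0
shift cm [ 3.17  0.27 -0.18]
```

View pics/w3.png

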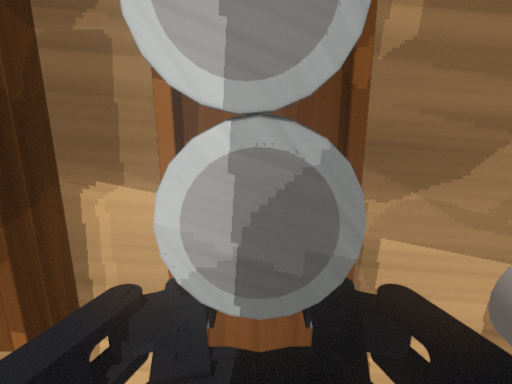

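The rear tin (centre (260,217)) is seated in the fingers and touching the front tin, and both are upright. I'll keep pushing.

```bash
python3 -m inch '[[[0.3,0,0],[0,0,0],0.4],[[0.6,0,-0.1],[0,0,0],0.4],[[0.9,0,-0.1],[0,0,0],0.4],[[1.2,0,-0.1],[0,0,0],0.4],[[1.5,0,-0.1],[0,0,0],0.4],[[1.8,0,-0.1],[0,0,0],0.4],[[2.1,0,-0.1],[0,0,0],0.4],[[2.4,0,-0.1],[0,0,0],0.4],[[2.6,0,-0.1],[0,0,0],0.4],[[2.6,0,-0.1],[0,0,0],0.4]]'
python3 -c "
from h import *
import cv2
for n in ['side']: cv2.imwrite(f'pics/{n}2.png',cv2.resize(viewer.snapshot(n)[130:230,200:330,::-1],None,fx=5,fy=5))
look('w4')"
```

```text
time: 6.2
tool_pos: [569.4, 176.3, 65.3]
tcp_rot: [-180.0, -0.0, -175.5]
ft_force: [2.0, 0.0, 0.4]
finger_gap: 34.4
```

View pics/w4.png

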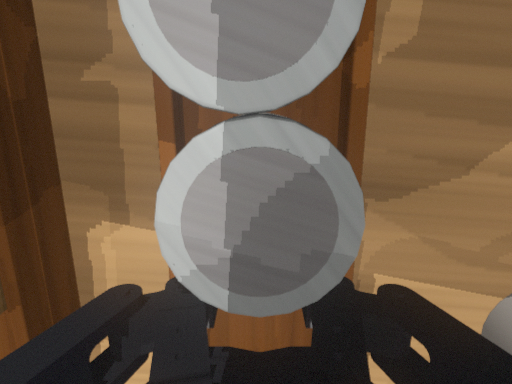

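View pics/side2.png

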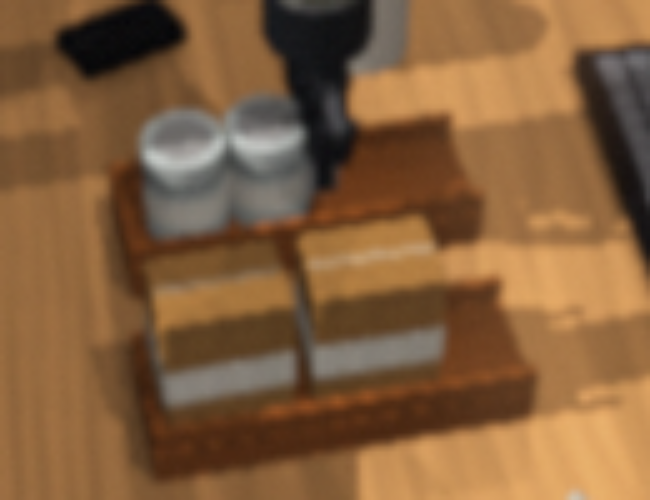

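No lip contact yet (2 N). The front tin is near the lip, so I'll continue in 2 mm steps and watch the force.

```bash
python3 -m inch '[[[0.2,0,0],[0,0,0],0.4],[[0.4,0,0],[0,0,0],0.4],[[0.6,0,0],[0,0,0],0.4],[[0.6,0,0],[0,0,0],0.4]]'; python3 -m inch '[[[0.2,0,0],[0,0,0],0.4],[[0.4,0,0],[0,0,0],0.4],[[0.4,0,0],[0,0,0],0.4]]'
```

```text
time: 6.7
tool_pos: [563.6, 175.8, 65.4]
tcp_rot: [180.0, 0.0, -175.5]
ft_force: [2.4, 0.6, 0.4]
finger_gap: 34.3
time: 7.0
tool_pos: [559.7, 175.5, 65.4]
tcp_rot: [180.0, 0.0, -175.5]
ft_force: [1.4, 1.0, 0.8]
finger_gap: 34.0
```

```bash
python3 -m inch '[[[0.2,0,0],[0,0,0],0.4],[[0.4,0,0],[0,0,0],0.4],[[0.4,0,0],[0,0,0],0.4]]';  python3 -c "
from h import *
import cv2
for n in ['side','scene']: cv2.imwrite(f'pics/{n}3.png',cv2.resize(viewer.snapshot(n)[130:280,200:350,::-1],None,fx=4,fy=4))"
```

```text
time: 7.3
tool_pos: [558.6, 175.6, 67.1]
tcp_rot: [180.0, 0.4, -175.5]
ft_force: [11.1, 0.9, 0.6]
finger_gap: 34.4
```

View pics/side3.png

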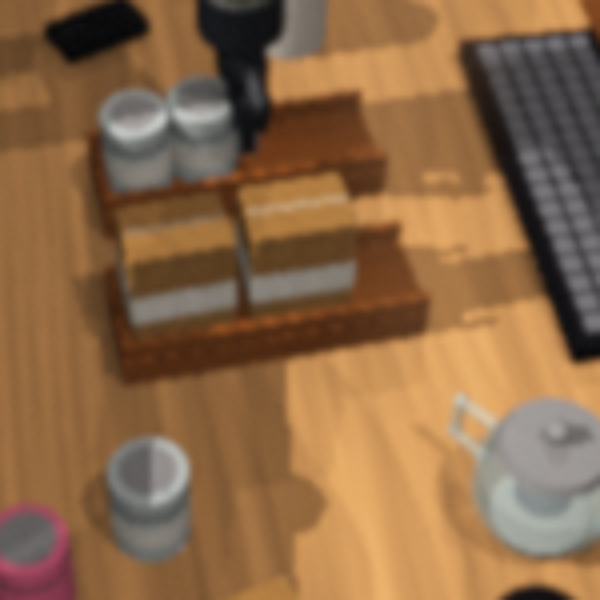

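View pics/scene3.png

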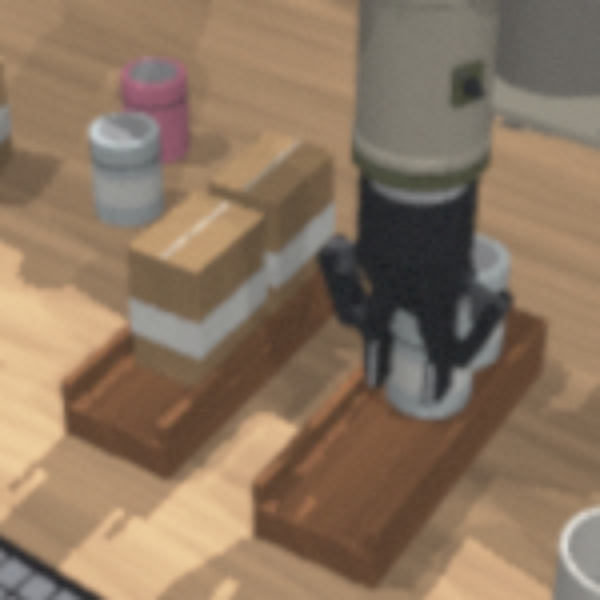

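At 11 N the front tin is against the lip and the row is closed up. I'll back off, lift and go to the new tin.

```bash
python3 -c "
from h import *
to(600,179,300);to(436,-188,300)"; python3 -m inch '[[[-0.5,0,0],[0,0,0],0.4],[[-1.5,0,0],[0,0,0],0.4],[[-3,0,0],[0,0,0],0.4],[[-4,0,0],[0,0,0],0.4],[[-4,0,0],[0,0,0],0.4],[[-4,0,-3],[0,0,0],0.4],[[-4,0,-7],[0,0,0],0.4],[[-4,0,-11],[0,0,0],0.4],[[-4,0,-15],[0,0,0],0.4],[[-4,0,-19],[0,0,0],0.4],[[-4,0,-23.4],[0,0,0],0.6]]'; python3 -c "
from h import *
look('w5')
to(436,-188,300)"
```

```text
t 7.4 at [558.6 175.6  67. ] [ 179.96    0.37 -175.53] gap 34.2
shift cm [ -4.3    0.03 -23.27]
t 7.4 at [558.6 175.6  67. ] [ 179.96    0.37 -175.53] gap 34.2
shift cm [ 14.91 -35.28 -23.42]
time: 8.5
tool_pos: [594.5, 178.2, 299.8]
tcp_rot: [-180.0, -0.1, -175.5]
ft_force: [0.7, 0.4, 0.2]
finger_gap: 47.5
t 8.55 at [597.2 178.7 309.9] [ 179.93    0.56 -175.51] gap 50.7
shift cm [ 18.95 -35.3    0.76]
```

View pics/w5.png

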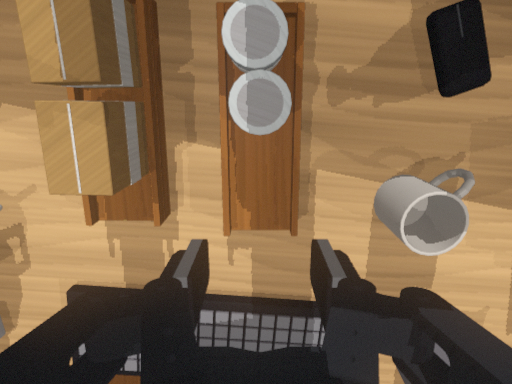

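```bash
python3 -m inch '[[[1,-2,0],[0,0,0],1],[[3,-6,0],[0,0,0],1],[[5,-10,0],[0,0,0],1],[[7.4,-14,0],[0,0,0],1],[[9.5,-18,0],[0,0,0],1],[[11.7,-22,0],[0,0,0],1],[[13.9,-26,0],[0,0,0],1],[[16,-30,0],[0,0,0],1],[[17.6,-33,0],[0,0,0],1],[[18.5,-34.8,0],[0,0,0],1],[[18.8,-35.3,0],[0,0,0],1],[[18.8,-35.3,0],[0,0,0],1],[[18.8,-35.3,0],[0,0,0],1],[[18.8,-35.3,0],[0,0,0],1]]';  python3 -c "
from h import *
look('w6')"
```

```text
time: 9.95
tool_pos: [436.2, -187.3, 299.2]
tcp_rot: [180.0, -0.0, -175.4]
ft_force: [-0.2, 0.2, -0.6]
finger_gap: 85.7
```

View pics/w6.png

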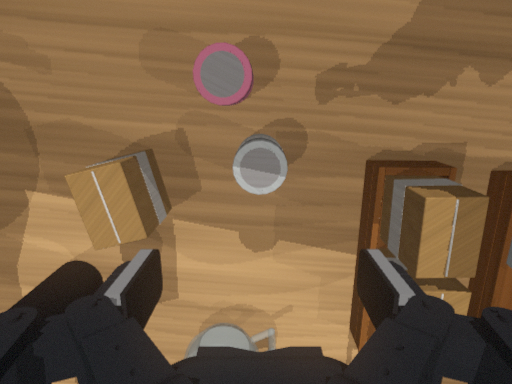

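The new grey tin's top is at (260,166). The pink one at (222,75) is the look-alike and stays put. The fingers will clear the spare carton and the carton shelf.

Run:
```python
from h import *
import pickle,cv2
s=pickle.load(open("pics/w6.pkl","rb"))
im=cv2.imread("pics/w6.png");
hsv=cv2.cvtColor(im,cv2.COLOR_BGR2HSV)
m=((hsv[:,:,1]<45)).astype(np.uint8)*255; m[:, :220]=0;m[:,310:]=0;m[:130]=0;m[205:]=0
cs,_=cv2.findContours(m,cv2.RETR_EXTERNAL,cv2.CHAIN_APPROX_NONE);c=max(cs,key=cv2.contourArea);print(cv2.boundingRect(c))
for z in(80,):print(wcast(s,260,166,z),wcast(s,233,166,z),wcast(s,287,166,z))
p=wcast(s,260,166,80);to(p[0],p[1],60)
```

```text
(233, 134, 55, 61)
[ 433.1 -186.1   80. ] [ 435.4 -215.1   80. ] [ 430.8 -157.1   80. ]
t 10.0 at [ 436.2 -187.4  299.2] [ 1.7998e+02 -1.0000e-02 -1.7543e+02] gap 85.4
shift cm [ 0.29  0.14 23.92]
```

```bash
python3 -m inch '[[[0.2,0.1,4],[0,0,0],1],[[0.2,0.1,8],[0,0,0],1],[[0.2,0.1,12],[0,0,0],1],[[0.2,0.1,15],[0,0,0],1],[[0.2,0.1,18],[0,0,0],1],[[0.2,0.1,20],[0,0,0],1],[[0.2,0.1,22],[0,0,0],1],[[0.2,0.1,24],[0,0,0],1],[[0.2,0.1,25.4],[0,0,0],1],[[0.2,0.1,25.4],[0,0,0],1],[[0.2,0.1,25.4],[0,0,0],1]]';  python3 -c "
from h import *
look('w7')"
```

```text
time: 11.1
tool_pos: [434.0, -187.3, 45.6]
tcp_rot: [180.0, -0.0, -175.5]
ft_force: [0.2, 0.3, -0.4]
finger_gap: 85.6
```

View pics/w7.png

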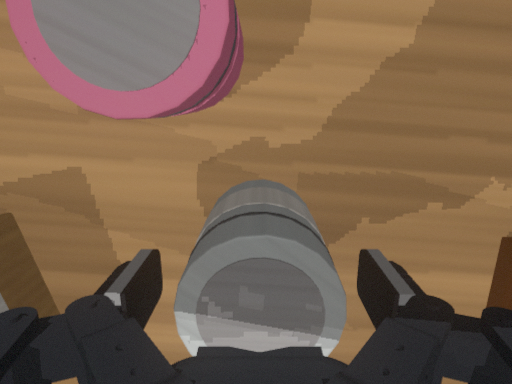

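The tin stands centred between the pads (column 260). Before closing I'll check the fore-aft position.

```bash
python3 -c "
from h import *
import pickle
s=pickle.load(open('pics/w7.pkl','rb'));print(wcast(s,261,309,80),wcast(s,176,309,80),wcast(s,346,309,80))"
python3 -m inch '[[[0,0,0],[0,0,0],0.7],[[0,0,0],[0,0,0],0.6],[[0,0,0],[0,0,0],0.5],[[0,0,0],[0,0,0],0.5],[[0,0,0],[0,0,0],0.5],[[0,0,0],[0,0,0],0.5]]' 35
```

```text
[ 432.2 -186.3   80. ] [ 434.4 -214.9   80. ] [ 429.9 -157.6   80. ]
time: 11.75
tool_pos: [434.7, -188.0, 46.7]
tcp_rot: [-179.9, 0.1, -175.5]
ft_force: [-1.6, 0.5, 5.9]
finger_gap: 59.5
```

```bash
python3 -m inch '[[[0,0,-1],[0,0,0],0.5],[[0,0,-3],[0,0,0],0.5],[[0,0,-6],[0,0,0],0.5],[[0,0,-9],[0,0,0],0.5],[[0,0,-12],[0,0,0],0.5],[[0,0,-15],[0,0,0],0.5],[[0,0,-17],[0,0,0],0.5],[[0,0,-18],[0,0,0],0.5],[[0,0,-18],[0,0,0],0.5],[[0,0,-18],[0,0,0],0.5]]';  python3 -c "
from h import *
import cv2
look('w8')
for n in ['side','scene']: cv2.imwrite(f'pics/{n}4.png',cv2.resize(viewer.snapshot(n)[130:280,200:350,::-1],None,fx=4,fy=4,interpolation=cv2.INTER_CUBIC))"
```

```text
time: 12.75
tool_pos: [433.3, -187.2, 224.3]
tcp_rot: [180.0, -0.1, -175.5]
ft_force: [-0.3, 0.2, -1.8]
finger_gap: 59.5
```

View pics/side4.png

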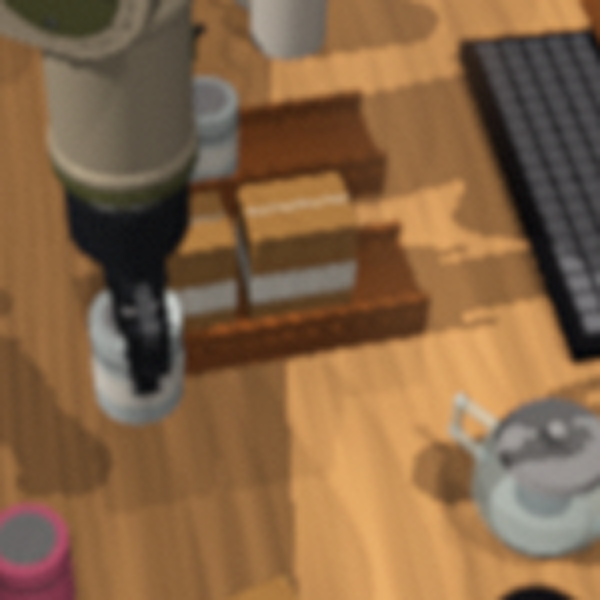

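View pics/scene4.png

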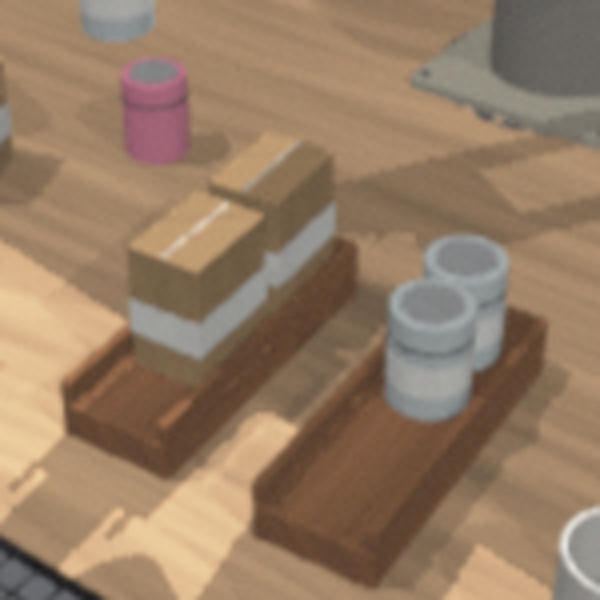

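View pics/w8.png

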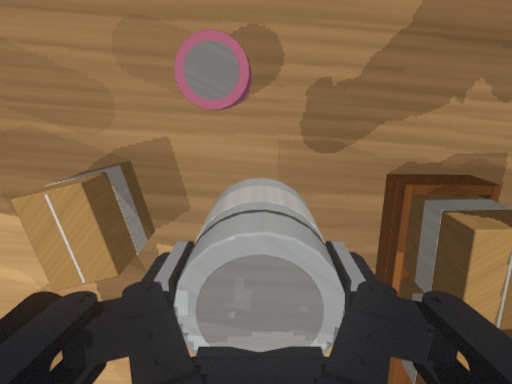

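The tin is held upright. Now the positions of the old tins.

```bash
python3 -c "
from h import *
import pickle
print('rear',cast('scene',200+432/4,130+301/4,110),cast('side',200+210/4,130+97/4,110))
print('front',cast('scene',200+467/4,130+259/4,110),'side3',cast('side',200+136/4,130+118/4,110),'rear side3',cast('side',200+203/4,130+105/4,110))
s=pickle.load(open('pics/w5.pkl','rb'))
print('w5',wcast(s,255,33,110),wcast(s,260,102,110))
s=pickle.load(open('pics/w8.pkl','rb'))
zt=s['tool_pos'][2]+35
print('held',wcast(s,260,307,zt),wcast(s,177,307,zt),wcast(s,344,307,zt))
"
```

```text
rear [523.  170.1 110. ] [532.9 170.  110. ]
front [466.2 163.8 110. ] side3 [466.1 152.7 110. ] rear side3 [525.5 160.7 110. ]
w5 [466.6 164.8 110. ] [524.9 173.9 110. ]
held [ 430.3 -186.7  259.3] [ 432.5 -214.4  259.3] [ 428.1 -158.6  259.3]
```

```bash
python3 -c "
from h import *
to(596,180,224);to(596,180,90)"
```

```text
t 12.9 at [ 432.9 -187.1  223.6] [ 1.7991e+02 -1.4000e-01 -1.7552e+02] gap 59.1
shift cm [-1.913e+01  3.532e+01 -3.000e-02]
t 12.9 at [ 432.9 -187.1  223.6] [ 1.7991e+02 -1.4000e-01 -1.7552e+02] gap 59.1
shift cm [-19.16  35.3   13.37]
```

```bash
python3 -m inch '[[[-0.8,1.5,0],[0,0,0],0.5],[[-2.2,4,0],[0,0,0],0.5],[[-4,7.4,0],[0,0,0],0.5],[[-6,11,0],[0,0,0],0.5],[[-8,14.8,0],[0,0,0],0.5],[[-10,18.5,0],[0,0,0],0.5],[[-12,22.2,0],[0,0,0],0.5],[[-14,25.9,0],[0,0,0],0.5],[[-16,29.6,0],[0,0,0],0.5],[[-17.6,32.5,0],[0,0,0],0.5],[[-18.6,34.3,0],[0,0,0],0.5],[[-19.1,35.2,0],[0,0,0],0.5],[[-19.1,35.3,0],[0,0,0],0.5],[[-19.1,35.3,0],[0,0,0],0.5],[[-19.1,35.3,0],[0,0,0],0.5]]';  python3 -c "
from h import *
import cv2
look('w9')
for n in ['side','scene']: cv2.imwrite(f'pics/{n}5.png',cv2.resize(viewer.snapshot(n)[100:280,200:350,::-1],None,fx=3.2,fy=3.2,interpolation=cv2.INTER_CUBIC))
to(596,180,90)"
```

```text
time: 14.4
tool_pos: [596.3, 178.2, 225.2]
tcp_rot: [-180.0, -0.0, -175.6]
ft_force: [-0.8, -0.5, -2.9]
finger_gap: 59.5
t 14.55 at [596.5 178.4 225.5] [-1.7999e+02  2.0000e-02 -1.7559e+02] gap 58.8
shift cm [ 0.04  0.17 13.55]
```

View pics/w9.png

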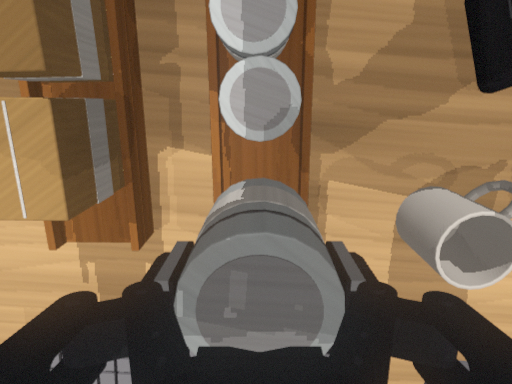

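View pics/side5.png

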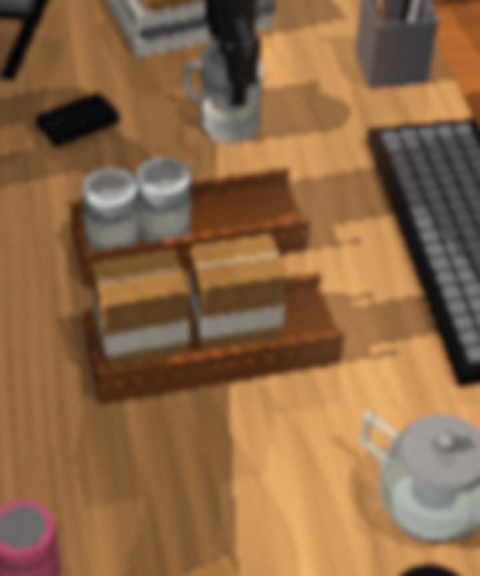

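```bash
python3 -c "
from h import *
import pickle
s=pickle.load(open('pics/w9.pkl','rb'))
print('rear',wcast(s,260,98,110),wcast(s,219.5,98,110),wcast(s,301,98,110),'front',wcast(s,253,13,110))
print('lane',wcast(s,219,155,50),wcast(s,302,155,50),'bottom held',wcast(s,261,307,260))
"
```

```text
rear [524.5 173.6 110. ] [526.7 144.7 110. ] [522.2 202.9 110. ] front [470.3 164.7 110. ]
lane [577.5 139.5  50. ] [571.5 216.7  50. ] bottom held [593.4 179.1 260. ]
```

The rear tin is at (524.5,174) and the held tin will land ~69 mm behind it, on the lane axis. I'll lower it.

```bash
python3 -m inch '[[[0,0.1,1],[0,0,0],0.5],[[0,0.1,3],[0,0,0],0.5],[[0,0.1,5.5],[0,0,0],0.5],[[0,0.1,8],[0,0,0],0.5],[[0,0.1,10],[0,0,0],0.5],[[0,0.1,11.5],[0,0,0],0.5],[[0,0.1,12.7],[0,0,0],0.5],[[0,0.1,13.5],[0,0,0],0.5],[[0,0.1,13.9],[0,0,0],0.5],[[0,0.1,14.1],[0,0,0],0.5],[[0,0.1,14.1],[0,0,0],0.5],[[0,0.1,14.1],[0,0,0],0.5]]';  python3 -c "
from h import *
import cv2
look('w10')
for n in ['side','scene']: cv2.imwrite(f'pics/{n}6.png',cv2.resize(viewer.snapshot(n)[100:280,200:350,::-1],None,fx=3.2,fy=3.2,interpolation=cv2.INTER_CUBIC))
to(596,180,75.5)"
```

```text
time: 15.75
tool_pos: [597.1, 180.5, 85.1]
tcp_rot: [180.0, 0.1, -175.5]
ft_force: [0.3, -0.2, -2.1]
finger_gap: 59.1
t 15.9 at [596.9 180.4  84.9] [ 1.8000e+02  5.0000e-02 -1.7552e+02] gap 59.3
shift cm [ 0.09 -0.04  0.94]
```

View pics/scene6.png

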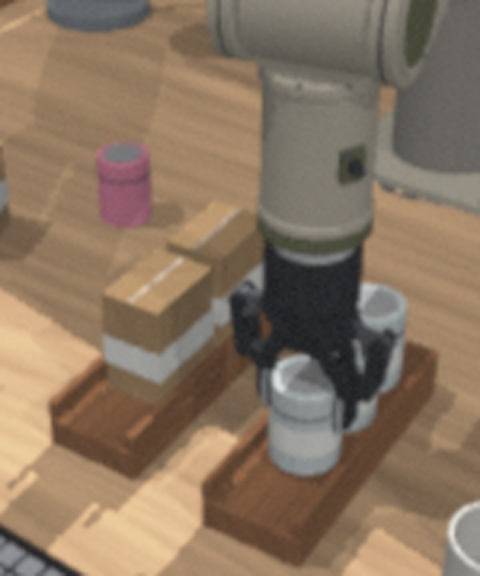

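View pics/side6.png

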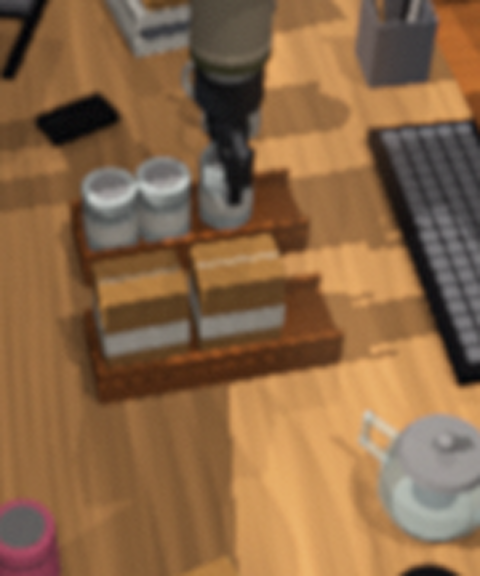

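The tin hangs upright above the lane, just behind the others. I'll lower it slowly over the last ~9 mm.

```bash
python3 -m inch '[[[0.1,0,0.2],[0,0,0],0.5],[[0.1,0,0.4],[0,0,0],0.5],[[0.1,0,0.55],[0,0,0],0.5],[[0.1,0,0.7],[0,0,0],0.5],[[0.1,0,0.75],[0,0,0],0.5],[[0.1,0,0.75],[0,0,0],0.5]]'; python3 -m inch '[[[0,0,0.1],[0,0,0],0.5],[[0,0,0.15],[0,0,0],0.5],[[0,0,0.15],[0,0,0],0.5],[[0,0,0.15],[0,0,0],0.5]]'
```

```text
time: 16.5
tool_pos: [595.5, 180.3, 76.8]
tcp_rot: [-180.0, -0.0, -175.5]
ft_force: [0.2, -0.3, -1.0]
finger_gap: 59.3
time: 16.9
tool_pos: [595.7, 180.3, 76.8]
tcp_rot: [-180.0, 0.0, -175.5]
ft_force: [-5.8, -1.6, 9.4]
finger_gap: 59.4
```

It has touched down (9 N). I'll ease the load, slide forward 5 mm to close the gap, and release.

```bash
python3 -m inch '[[[0,0,-0.1],[0,0,0],0.5],[[0.15,0,-0.1],[0,0,0],0.5],[[0.3,0,-0.1],[0,0,0],0.5],[[0.45,0,-0.1],[0,0,0],0.5],[[0.6,0,-0.1],[0,0,0],0.5],[[0.6,0,-0.1],[0,0,0],0.5],[[0.6,0,-0.1],[0,0,0],0.5]]'; python3 -c "
from h import *
look('w11')"
```

```text
time: 17.6
tool_pos: [589.7, 179.9, 76.7]
tcp_rot: [180.0, 0.0, -175.5]
ft_force: [1.9, 1.1, 3.9]
finger_gap: 58.9
```

View pics/w11.png

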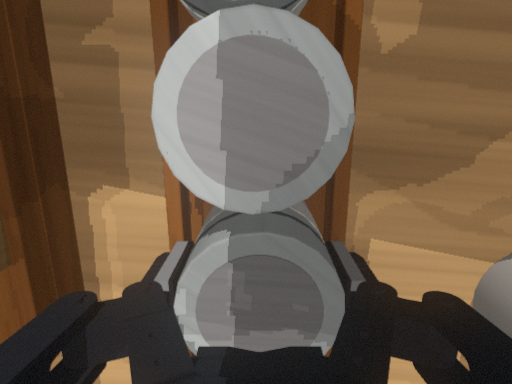

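The tins are adjacent and their tops are level. I'll open and lift straight up.

```bash
python3 -m inch '[[[0,0,0],[0,0,0],0.75],[[0,0,0],[0,0,0],0.8],[[0,0,0],[0,0,0],0.9],[[0,0,0],[0,0,0],1],[[0,0,0],[0,0,0],1],[[0,0,0],[0,0,0],1]]'; python3 -m inch '[[[0,0,-0.5],[0,0,0],1],[[0,0,-1.5],[0,0,0],1],[[0,0,-3],[0,0,0],1],[[0,0,-5],[0,0,0],1],[[0,0,-8],[0,0,0],1],[[0,0,-12],[0,0,0],1],[[0,0,-16],[0,0,0],1],[[0,0,-20],[0,0,0],1],[[0,0,-22],[0,0,0],1],[[0,0,-22],[0,0,0],1],[[0,0,-22],[0,0,0],1],[[0,0,-22],[0,0,0],1]]'; python3 -c "
from h import *
import cv2
look('w12')
for n in ['side','scene']:
    im=viewer.snapshot(n)[:,:,::-1]; cv2.imwrite(f'pics/{n}7f.png',im)
    cv2.imwrite(f'pics/{n}7.png',cv2.resize(im[100:280,200:350],None,fx=3.2,fy=3.2,interpolation=cv2.INTER_CUBIC))
print(telemetry.sense()['finger_gap'])"
```

```text
time: 18.25
tool_pos: [589.4, 179.8, 76.2]
tcp_rot: [-180.0, -0.0, -175.5]
ft_force: [0.1, 0.2, -0.2]
finger_gap: 85.4
time: 19.45
tool_pos: [588.8, 179.6, 294.9]
tcp_rot: [-180.0, -0.1, -175.5]
ft_force: [-0.4, 0.7, -0.5]
finger_gap: 85.4
85.39574091729598
```

View pics/w12.png

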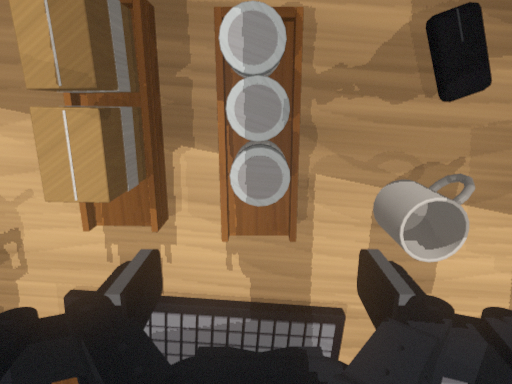

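View pics/scene7.png

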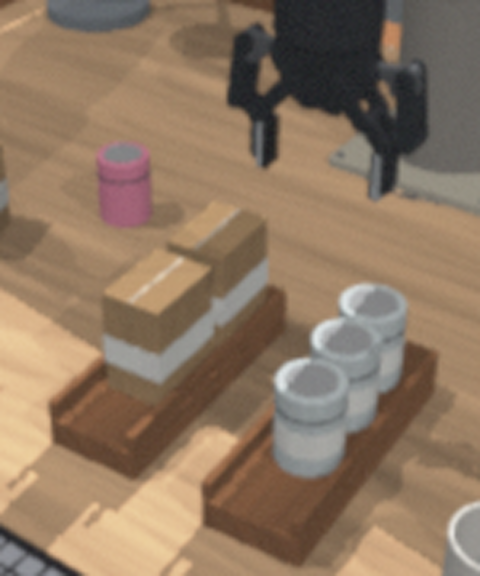

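View pics/side7f.png

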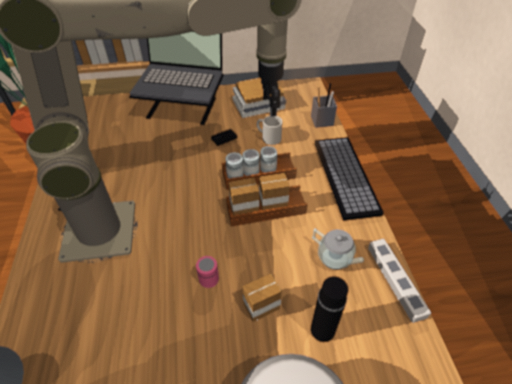

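```bash
python3 -c "
from h import *
import pickle
s=pickle.load(open('pics/w12.pkl','rb'))
a,b,c=[wcast(s,*p,110) for p in [(252.5,38),(258,107),(260,174.5)]]
print(a,b,c,np.linalg.norm(b-a),np.linalg.norm(c-b))
cs=np.array([wcast(s,*p,50) for p in [(215,8),(301.5,8),(297,240.5),(219.5,242)]]);print(cs,cs.mean(0))
u=np.array([np.cos(.0785),np.sin(.0785)]);print([(np.array(p[:2])-cs.mean(0)[:2])@u for p in(a,b,c)])
print(telemetry.sense()['qd'].round(2))
"
```

```text
[466.  164.5 110. ] [523.9 173.8 110. ] [587.3 180.7 110. ] 58.64213502252453 63.774367891810556
[[430.8 122.3  50. ]
 [423.9 210.4  50. ]
 [679.2 233.8  50. ]
 [688.7 138.7  50. ]] [555.65 176.3   50.  ]
[np.float64(-90.29926790519181), np.float64(-31.848273011643077), np.float64(31.897577829879307)]
[ 0.   -0.02 -0.49 -0.07  0.04 -0.04]
```

The shelf-frame positions along x are -90, -32 and +32 mm, and the spacings are about 59 and 64 mm. All are within limits, so I'll hand in.

```bash
python3 -c "
from bench import r
print(r.hand_in())"
```

```text
the job is handed in; nothing more can be done
None
```

I handed the job in after about 19.6 s of the 56 s allowed. My last checks put all three tins in the lane within the limits; the hand-in itself reported no verdict.

- **Old tins:** I pushed both from behind the rear one, with the fingers part-open, until the front tin met the lip. The force rose to about 11 N at that point.
- **New tin:** I gripped the grey tin at 35 N, set it down about 9 mm behind the row, slid it 6 mm forward and released it. The pink look-alike was left alone.
- **Final position check (wrist camera):** The tin centres are at about -90, -32 and +32 mm along the shelf. The spacings are 58.6 and 63.8 mm, so the front pair are touching and the new tin is about 4 mm behind. The 58.6 mm reading is below the 60 mm tin diameter, which is within the measuring error of 1–2 mm.
- **Upright and undisturbed:** All three tins look upright. The cartons, flask, teapot, mug and mouse look unmoved by eye; I did not measure them again. The gripper is clear, about 180 mm above the tins.
- **Disagreement:** The oblique side view gave tin positions up to about 12 mm off in y, read by hand from blurred crops. I relied on the wrist view instead; the scene view matched it to within about 4 mm.

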